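# Charge the mill jar with grinding cylinders

### The arm

A 6-joint arm with a two-finger parallel gripper is mounted at the origin on the work surface. World frame = base frame: x ahead of the robot, y to its left, z up, the work surface at z = 0. Lengths are in m, angles in rad, forces in N, time in s.
With the tool pointing down it reaches from about 0.425 to 0.95 m from the base axis. Payload 3.5 kg.
Tool frame: the origin (TCP) lies at the very end of the fingers, on their centre line; the grasp point (between the pads) lies 19 mm behind it (grip_depth is the distance from the TCP to the grasp point, in m); x points along the fingers, z is the direction in which the jaws open and shut, and the axes are right-handed (so a half turn about x gives the same grasp; the last joint's range is limited). The gripper opens to 85 mm and grips with 20 to 120 N. Pads are 22 mm wide; open, the fingers measure 114 mm over their backs; the gripper's body (76 mm by 85 mm) begins 54 mm behind the grasp point. The pads swing forward as they close: fully open they stand 13 mm farther back than shut.
Start: joints at [1.148, 0.286, 1.577, -0, 1.279, -0.15], TCP at [0.182, 0.65, 0.231] pointing down, gripper open.
Joint ranges: [-2.77, 2.77], [-0.9, 2.22], [0.21, 2.48], [-1.53, 4.67], [0.24, 2.81], [-2.84, 2.84]. Speed limits (rad/s): [2.79, 2.79, 3.14, 3.14, 3.14, 3.14].

### API

Orientations are given as a unit quaternion [x, y, z, w].
In Python, from plant import get_state, read_camera, calibration, sign_off, recognise, grip_depth gives the robot as it stands. The module is installed in compiled form; this text tells all that it offers.
- The arm moves only by the tool servo_tool, never from a script. Its argument "deltas" is a list that holds one entry, the list of rows, each a list of 4 numbers: the shift along the world's x, y, z scaled (see below), then the turn about the world's z scaled (see below). In form: [[[tx, ty, tz, spin], ...]]. A call has exactly 5 rows; each row is the pose to reach, as a shift and turn from the pose commanded when the call began; what a row does not reach only later rows make up. The controller multiplies each number of a shift by 10 cm and each number of a turn by 90 degrees. A row lasts 1/10 s, in which the tool goes at most 50 mm and 8.59 degrees, less where a joint would pass 70% of its speed; a pose out of reach is approached as far as the arm can. A call with a number of a shift or a turn outside -1 to 1 is refused whole. A call with a gripper value outside its range is refused whole. "claw" is the gripper's target within -1 to 1 (fully open at 1, half-way at 0, shut at -1), set as the call begins (left out, the last holds). The fingers move at their own pace and stop on an object; "force" is the grip in N (left out, the last holds). Time passes only in rows, so rows that repeat a pose let the fingers close, or fill a call up. It gives the time, the measured TCP pose, the force and the opening at its end, in the units of the state.
- get_state(): the state, without advancing time (a new reading comes with each control period).
- read_camera(name): name is "scene" or "top" or "wrist"; returns the picture (420x560x3 uint8, blue, green, red); there is no depth.
- calibration(name): a dict with "intrinsics" (3x3 intrinsics, pixels), "R" (3x3) and "t" (3): a world point X has camera coordinates R X + t; the wrist camera has in their place "T_tool_cam" (4x4, takes a point from camera to tool coordinates, whose origin is the TCP and whose axes are the tool frame's). Camera axes: x right, y down, z forward; pixel columns grow to the right and rows downward; lengths in m; the calibration is good to about 2 mm. The wrist camera is an equidistant fisheye: a pixel r from the principal point sees the ray r / f radians off the axis. A picture is of the moment at which its call begins: read the wrist's pose just before it. calibration takes no time and is no camera call.
- sign_off(): hands the job in, once; it reports no verdict.
Trained networks look in the newest picture that a camera, given by its name, has taken for a name from the list of things; names that differ only in an ending like _2 or _b are one class to them, and where a whole thing is asked for, a point or a joint stands for the part that bears it (a point fixed in the world has none). Each returns a list of dicts, best first, with "p" (0 to 1); they miss things now and then, are a little off and sometimes report something else, mostly with a low value. They report only what shows in the picture. A call takes as long as a camera call. They do not tell look-alikes from the thing itself.
- recognise(camera, query): "at" ([x, y, z] in m, in world coordinates, good to about 4 mm: the middle of the surface that is visible of it).
The state is a dict: "time": time; "qpos": joint angles; "dq": joint speeds; "joint_efforts": joint torques, N m; "eef_pos": TCP position; "tcp_rot": TCP orientation; "contact_force": force on the tool from outside, world axes, zero at the start; "wrist_torque": the same for the moment, N m; "opening": opening from 0.0 (shut) to 1.0 (fully open).
Only numpy, scipy, OpenCV 4.12 (cv2) and the standard library are available. Lean on these libraries where they do the work, as an engineer would, in place of code of your own. Each camera call takes 0.05 s, during which the arm holds its last target. There are 200 camera calls.

### The job

Charge the narrow-necked olive jar for the ball mill: put the two white grinding cylinders into it through its neck, one at a time, so that both end up down inside its body. Leave the jar standing upright where it is, and leave the dark brown cylinder, which is the wrong grade, where it stands.

Things in the scene. Friction and masses are not known exactly. Their poses are not given: they have to be found in the camera images.
- jar: Olive-brown stoneware jar, loose, 1.6 kg, open at the top, 150 mm tall: belly 132 mm across, shoulder from 92 to 120 mm height, then a straight neck 72 mm outside and 60 mm inside; inner floor 8 mm up. Origin at the centre of its underside, z up through the neck. Other pots (a 92 mm tall wide-mouthed olive one, a bud vase, a footed pot) stand 120 mm or more from it and the cylinders.
- white_a: White ceramic grinding cylinder, 30 mm in diameter and 50 mm tall, about 0.12 kg, standing upright at the start on a fixed pale wooden board 15 mm thick (130 x 320 mm) on the bench, 80 mm or more (centre to centre) from the other two cylinders. Origin at its centre (40 mm above the bench at the start), z along its axis.
- white_b: White ceramic grinding cylinder, the twin of white_a, 30 mm in diameter and 50 mm tall, about 0.12 kg, standing upright at the start on a fixed pale wooden board 15 mm thick (130 x 320 mm) on the bench, 80 mm or more (centre to centre) from the other two cylinders. Origin at its centre (40 mm above the bench at the start), z along its axis.
- brown: Dark brown ceramic cylinder of the wrong grade (to be left alone), 30 mm in diameter and 50 mm tall, about 0.12 kg, standing upright at the start on a fixed pale wooden board 15 mm thick (130 x 320 mm) on the bench, 80 mm or more (centre to centre) from the other two cylinders. Origin at its centre (40 mm above the bench at the start), z along its axis.
Not all that is in view belongs to the job. What is shaped like the white_b but blue or turquoise is not meant.

How it is judged:
On the way:
1. one white cylinder lies inside the jar while the other is still outside ((((z of white_a in the frame of jar between 0 and 0.105 m and horizontal distance between white_a and jar below 0.058 m) and not (z of white_b in the frame of jar between 0 and 0.105 m and horizontal distance between white_b and jar below 0.058 m)) or ((z of white_b in the frame of jar between 0 and 0.105 m and horizontal distance between white_b and jar below 0.058 m) and not (z of white_a in the frame of jar between 0 and 0.105 m and horizontal distance between white_a and jar below 0.058 m)))), for 0.2 s.
At the end, for the whole second after the job is handed in: Both white cylinders lie at rest inside the jar, their centres below its neck (less than 105 mm above its underside and within 58 mm of its axis); the jar stands at rest, upright within 10 degrees and within 50 mm of where it stood; the brown cylinder is within 30 mm of where it stood (z of white_a in the frame of jar between 0 and 0.105 m and horizontal distance between each of white_a, white_b and jar below 0.058 m and z of white_b in the frame of jar between 0 and 0.105 m and linear speed of each of white_a, white_b, jar below 0.03 m/s and angle between jar's own z axis and vertical below 0.17 rad and distance of jar from where it was at the start of the episode below 0.05 m and distance of brown from where it was at the start of the episode below 0.03 m); the robot touches nothing.
It fails at once if the jar is tipped by more than 25 degrees (angle between jar's own z axis and vertical above 0.44 rad).
It fails at once if the brown cylinder is moved by more than 40 mm (distance of brown from where it was at the start of the episode above 0.04 m).
It also fails if it takes over 59 s, if anything falls off the work surface, if the arm or the gripper's body presses on something with over 40 N, if the wrist force passes 120 N, or if a joint passes its speed limit or range.

## Working session

There is one attempt and no reset: what is moved stays moved. The work goes in short steps, Python scripts to look and compute and a tool call to move; the robot and the scene stay as the last step left them, time stands still between calls to the robot, and variables do not carry over. Pictures are saved under pics/ and viewed, about 8 in all and at most 12, crops included, and the job is handed in when it is done.

Besides the shell and the picture viewer there is one more tool, called after "Request:" as name([rows], argument=value, ...), one row to a line, values as JSON. servo_tool: Moves the arm, as the interface text tells. Its arguments: {"type":"object","properties":{"deltas":{"type":"array"},"claw":{"type":"number"},"force":{"type":"number"}},"required":["deltas"]}

```bash
mkdir -p pics; python3 - <<'E'
from plant import *
import cv2,numpy as np
s=get_state(); print({k:np.round(v,3).tolist() for k,v in s.items()}, grip_depth if not callable(grip_depth) else grip_depth())
a=read_camera("scene"); b=read_camera("top")
cv2.imwrite("pics/scene.png",a); cv2.imwrite("pics/top.png",b)
for c in ("scene","top"):
  K=calibration(c); K_,R,t=(np.array(K[k]) for k in("intrinsics","R","t"))
  for q in ("jar","white_a","brown"):
    for d in recognise(c,q):
      p=K_@(R@np.array(d["at"])+t); print(c,q,np.round(d["at"],3),round(d["p"],2),np.round(p[:2]/p[2]))
E
```

```text
{'time': 0.0, 'qpos': [1.148, 0.287, 1.578, -0.0, 1.279, -0.15], 'dq': [-0.001, 0.0, 0.0, 0.001, -0.001, -0.001], 'joint_efforts': [-0.001, -40.598, -29.263, -0.0, 0.006, -0.0], 'eef_pos': [0.182, 0.649, 0.23], 'tcp_rot': [-0.428, 0.564, 0.427, 0.563], 'contact_force': [-0.416, -0.58, 0.239], 'wrist_torque': [0.042, 0.034, -0.004], 'opening': 1.002} 0.0187
scene jar [0.594 0.247 0.101] 0.61 [415. 280.]
scene white_a [ 0.581 -0.117  0.056] 0.89 [260. 184.]
scene white_a [ 0.713 -0.126  0.042] 0.77 [210. 223.]
scene white_a [ 0.675 -0.347  0.036] 0.73 [155. 161.]
scene white_a [ 0.596 -0.219  0.052] 0.53 [221. 165.]
scene white_a [ 0.558 -0.336  0.032] 0.52 [199. 138.]
scene brown [ 0.551 -0.02   0.053] 0.65 [306. 200.]
top jar [0.559 0.24  0.103] 0.7 [159. 224.]
top white_a [ 0.555 -0.34   0.05 ] 0.68 [411. 234.]
top white_a [ 0.67  -0.353  0.046] 0.54 [416. 185.]
top white_a [ 0.567 -0.124  0.064] 0.43 [320. 225.]
top white_a [ 0.589 -0.226  0.068] 0.42 [364. 217.]
top white_a [ 0.706 -0.138  0.046] 0.42 [327. 168.]
top brown [ 0.542 -0.024  0.062] 0.65 [277. 235.]
```

View pics/scene.png

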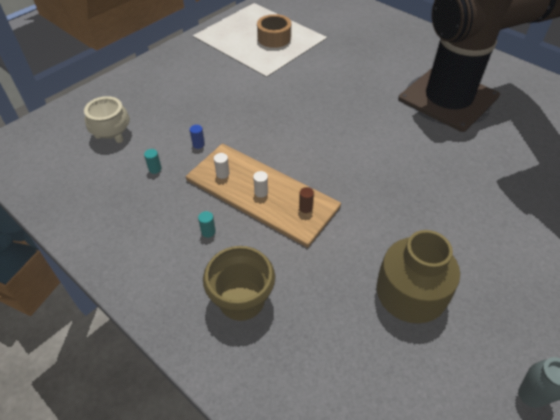

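View pics/top.png

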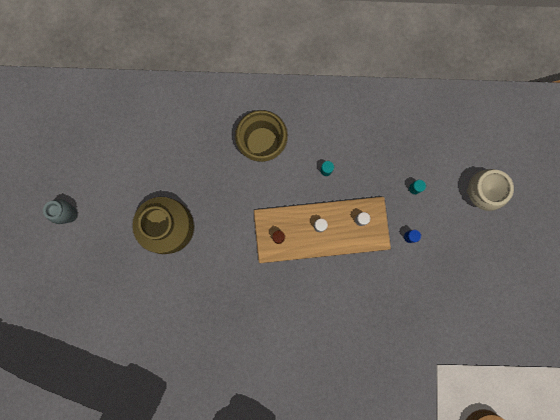

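Candidates (scene px): white cylinders at (260,184) and (221,165) are the ones I want. Brown (306,200) is to be left alone, and teal (207,224), teal (153,161) and blue (197,136) are look-alikes. The jar is the narrow-necked pot at (418,275), not the wide pot at (240,280). Next I'll refine the positions and check a close crop.

```bash
cat > h.py <<'E'
from plant import *
import cv2,numpy as np
from scipy.spatial.transform import Rotation as Ro
def ray(c,uv,z):
  k=calibration(c);K,R,t=(np.array(k[n]) for n in("intrinsics","R","t"))
  d=R.T@np.linalg.inv(K)@[uv[0],uv[1],1]; C=-R.T@t
  return C+d*(z-C[2])/d[2]
def proj(c,X):
  k=calibration(c);K,R,t=(np.array(k[n]) for n in("intrinsics","R","t"))
  p=K@(R@np.array(X)+t); return p[:2]/p[2]
E
python3 - <<'E'
from h import *
a=cv2.imread("pics/scene.png");b=cv2.imread("pics/top.png")
for c,im in(("scene",a),("top",b)):
  hs=cv2.cvtColor(im,cv2.COLOR_BGR2HSV)
  m=((hs[...,1]<50)&(hs[...,2]>150)).astype(np.uint8)
  n,l,st,ce=cv2.connectedComponentsWithStats(m)
  for i in range(1,n):
    if 25<st[i,4]<500: print(c,ce[i].round(1),st[i],ray(c,ce[i],.05 if c=="top" else .04).round(3), ray(c,ce[i],.065).round(3))
k=calibration("top");print("topcam",(-np.array(k["R"]).T@k["t"]).round(3))
r=Ro.from_quat(get_state()["tcp_rot"]);print(r.as_matrix().round(2))
for uv in((156.5,221.5),): print("neck",ray("top",uv,.15).round(3))
for uv in((428.5,248),): print("neck sc",ray("scene",uv,.15).round(3))
c1=cv2.resize(a[140:240,140:340],None,fx=4,fy=4,interpolation=2)
c2=cv2.resize(b[180:270,110:310],None,fx=4,fy=4,interpolation=2)
c3=cv2.resize(a[220:320,370:470],None,fx=2,fy=2)
out=np.vstack([c1[:240],c2]);cv2.imwrite("pics/crop.png",out)
E
```

```text
scene [220.2 157.7] [214 153  14  10 115] [ 0.575 -0.245  0.04 ] [ 0.591 -0.225  0.065]
scene [260.1 176.3] [253 171  15  11 123] [ 0.556 -0.143  0.04 ] [ 0.573 -0.126  0.065]
scene [ 63.3 332.8] [ 61 328   6  11  39] [ 1.03  -0.137  0.04 ] [ 1.031 -0.12   0.065]
top [363.7 217.9] [358 212  12  12 118] [ 0.589 -0.227  0.05 ] [ 0.587 -0.225  0.065]
top [320.9 224.4] [315 219  13  12 121] [ 0.571 -0.127  0.05 ] [ 0.57  -0.125  0.065]
topcam [ 0.476 -0.026  1.276]
[[-0.   -0.96  0.27]
 [-0.    0.27  0.96]
 [-1.    0.   -0.  ]]
neck [0.56  0.235 0.15 ]
neck sc [0.562 0.239 0.15 ]
```

View pics/crop.png

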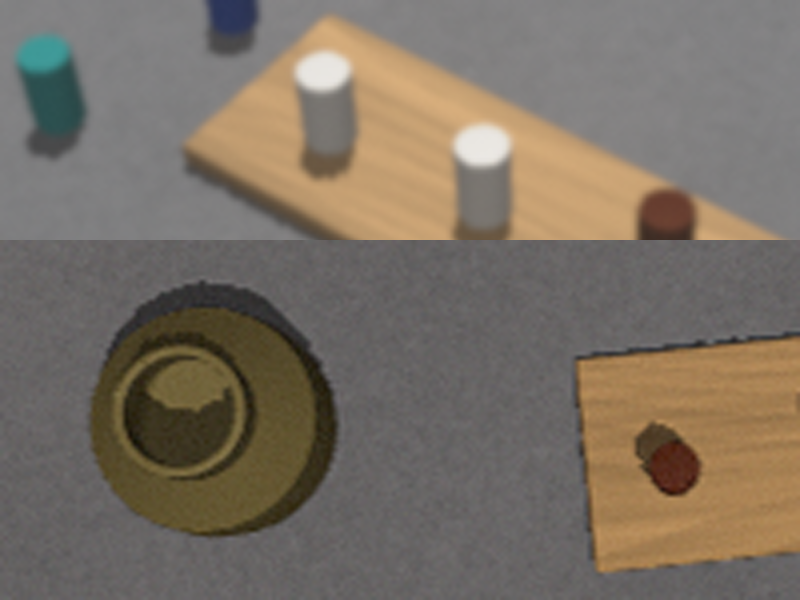

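The two white cylinders stand on the board at crop (325,100) and (483,175), the brown one beside them. The jar's open neck is centred at crop (183,411). Targets: W1 (0.571,-0.125), W2 (0.588,-0.225), neck (0.559,0.237). I'm taking W1 first, with the jaws across the row.

Request:
servo_tool([
  [[0.19,-0.19,0,-0.036],[0.39,-0.39,0,-0.07],[0.58,-0.58,0,-0.107],[0.78,-0.78,0,-0.142],[0.97,-0.97,0,-0.178]],
], claw=1, force=40)

```text
time: 0.9
eef_pos: [0.2795, 0.5522, 0.2314]
tcp_rot: [-0.344, 0.618, 0.344, 0.618]
contact_force: [0.6, -0.2, -1.1]
opening: 0.998
```

Request:
servo_tool([
  [[0.19,-0.19,0,-0.036],[0.39,-0.39,0,-0.07],[0.58,-0.58,0,-0.107],[0.78,-0.78,0,-0.142],[0.97,-0.97,0,-0.178]],
])

```text
time: 1.4
eef_pos: [0.3766, 0.4551, 0.2315]
tcp_rot: [-0.254, 0.66, 0.255, 0.66]
contact_force: [0.2, -0.1, -0.1]
opening: 0.999
```

Request:
servo_tool([
  [[0.19,-0.19,0,-0.036],[0.39,-0.39,0,-0.07],[0.58,-0.58,0,-0.107],[0.78,-0.78,0,-0.142],[0.97,-0.97,0,-0.178]],
])

```text
time: 1.9
eef_pos: [0.4736, 0.3581, 0.2315]
tcp_rot: [-0.16, 0.689, 0.16, 0.689]
contact_force: [0.1, 0.9, -0.0]
opening: 1.001
```

Request:
servo_tool([
  [[0.19,-0.19,0,-0.036],[0.39,-0.39,0,-0.07],[0.58,-0.58,0,-0.107],[0.78,-0.78,0,-0.142],[0.97,-0.97,0,-0.178]],
])

```text
time: 2.4
eef_pos: [0.5706, 0.2611, 0.2315]
tcp_rot: [-0.063, 0.704, 0.063, 0.704]
contact_force: [-0.0, 0.2, -0.7]
opening: 1.001
```

Request:
servo_tool([
  [[0,-0.2,0,0],[0,-0.4,0,0],[0,-0.6,0,0],[0,-0.8,0,0],[0,-1,0,0]],
])

```text
time: 2.9
eef_pos: [0.5698, 0.1612, 0.2315]
tcp_rot: [-0.063, 0.704, 0.063, 0.704]
contact_force: [0.8, -0.1, 0.3]
opening: 0.996
```

Request:
servo_tool([
  [[0,-0.2,0,0],[0,-0.4,0,0],[0,-0.6,0,0],[0,-0.8,0,0],[0,-1,0,0]],
])

```text
time: 3.4
eef_pos: [0.5698, 0.0612, 0.2315]
tcp_rot: [-0.063, 0.704, 0.063, 0.704]
contact_force: [1.1, -0.2, -1.0]
opening: 1.0
```

Request:
servo_tool([
  [[0,-0.2,0,0],[0,-0.4,0,0],[0,-0.6,0,0],[0,-0.8,0,0],[0,-1,0,0]],
])

```text
time: 3.9
eef_pos: [0.5698, -0.0388, 0.2315]
tcp_rot: [-0.063, 0.704, 0.063, 0.704]
contact_force: [1.0, 0.9, 0.4]
opening: 1.001
```

Request:
servo_tool([
  [[0,-0.2,-0.15,0],[0,-0.4,-0.3,0],[0,-0.6,-0.45,0],[0,-0.87,-0.6,0],[0,-0.87,-0.7,0]],
])

```text
time: 4.4
eef_pos: [0.5695, -0.1274, 0.1603]
tcp_rot: [-0.063, 0.705, 0.062, 0.704]
contact_force: [-0.1, -0.4, -0.6]
opening: 1.0
```

```bash
cat >> h.py <<'E'
def wrist(name):
  s=get_state();im=read_camera("wrist");cv2.imwrite(name,im);k=calibration("wrist")
  T=np.array(k["T_tool_cam"]);K=np.array(k["intrinsics"]);W=np.eye(4);W[:3,:3]=Ro.from_quat(s["tcp_rot"]).as_matrix();W[:3,3]=s["eef_pos"]
  return im,W@T,K
def wray(uv,M,K,z):
  d=np.array([(uv[0]-K[0,2])/K[0,0],(uv[1]-K[1,2])/K[1,1]]);r=np.hypot(*d)
  v=M[:3,:3]@np.r_[d/r*np.sin(r),np.cos(r)];C=M[:3,3];return C+v*(z-C[2])/v[2]
E
python3 - <<'E'
from h import *
im,M,K=wrist("pics/w1.png")
hs=cv2.cvtColor(im,cv2.COLOR_BGR2HSV)
m=((hs[...,1]<45)&(hs[...,2]>150)).astype(np.uint8)
n,l,st,ce=cv2.connectedComponentsWithStats(m)
for i in range(1,n):
  if st[i,4]>60: print(ce[i].round(),st[i],wray(ce[i],M,K,.065).round(4))
E
```

```text
[286. 214.] [267 198  37  31 854] [ 0.5721 -0.1251  0.065 ]
[284. 319.] [269 307  32  25 644] [ 0.5882 -0.2218  0.065 ]
[ 22. 364.] [   0  322   49   91 2200] [ 0.2515 -0.4048  0.065 ]
```

View pics/w1.png

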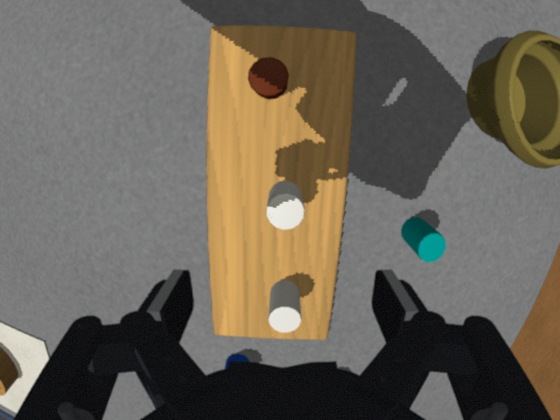

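The wrist view confirms W1 at (286,214), W2 at (284,319) and brown at (268,77). The positions agree with the top view, so I'm descending to grasp.

Request:
servo_tool([
  [[0.01,0,-0.2,0],[0.02,0,-0.4,0],[0.02,0,-0.6,0],[0.02,0,-0.75,0],[0.02,0,-0.9,0]],
])

```text
time: 4.95
eef_pos: [0.5721, -0.1243, 0.0709]
tcp_rot: [-0.064, 0.704, 0.064, 0.704]
contact_force: [-0.1, -0.0, -0.5]
opening: 1.002
```

Request:
servo_tool([
  [[0,0,-0.15,0],[0,0,-0.31,0],[0,0,-0.31,0],[0,0,-0.31,0],[0,0,-0.31,0]],
])

```text
time: 5.45
eef_pos: [0.5725, -0.1253, 0.0412]
tcp_rot: [-0.064, 0.704, 0.063, 0.705]
contact_force: [0.7, 0.6, 0.9]
opening: 0.998
```

Request:
servo_tool([
  [[0,0,0,0],[0,0,0,0],[0,0,0,0],[0,0,0,0],[0,0,0,0]],
], claw=-1, force=40)

```text
time: 5.95
eef_pos: [0.572, -0.125, 0.0408]
tcp_rot: [-0.063, 0.704, 0.063, 0.704]
contact_force: [-0.9, -0.2, 1.8]
opening: 0.336
```

Request:
servo_tool([
  [[0,0,0,0],[0,0,0,0],[0,0,0,0],[0,0,0.1,0],[0,0,0.2,0]],
])

```text
time: 6.45
eef_pos: [0.5711, -0.1246, 0.0599]
tcp_rot: [-0.063, 0.705, 0.064, 0.704]
contact_force: [-0.2, 0.6, -2.5]
opening: 0.337
```

Request:
servo_tool([
  [[0,0,0.2,0],[0,0,0.4,0],[0,0,0.6,0],[0,0,0.8,0],[0,0,1,0]],
])

```text
time: 6.95
eef_pos: [0.5716, -0.1249, 0.1615]
tcp_rot: [-0.063, 0.704, 0.063, 0.704]
contact_force: [0.5, -0.2, -1.5]
opening: 0.333
```

Request:
servo_tool([
  [[0,0.2,0.2,0],[0,0.4,0.4,0],[0,0.6,0.6,0],[0,0.8,0.6,0],[0,1,0.6,0]],
])

```text
time: 7.45
eef_pos: [0.5721, -0.0242, 0.222]
tcp_rot: [-0.064, 0.703, 0.063, 0.705]
contact_force: [-0.3, -0.7, -2.6]
opening: 0.337
```

Request:
servo_tool([
  [[0,0.2,0,0],[0,0.4,0,0],[0,0.6,0,0],[0,0.8,0,0],[0,1,0,0]],
])

```text
time: 7.95
eef_pos: [0.5715, 0.0759, 0.2206]
tcp_rot: [-0.063, 0.704, 0.063, 0.704]
contact_force: [0.1, 0.0, -1.4]
opening: 0.342
```

Request:
servo_tool([
  [[0,0.2,0,0],[0,0.4,0,0],[-0.05,0.6,0,0],[-0.1,0.7,0,0],[-0.13,0.8,0,0]],
])

```text
time: 8.45
eef_pos: [0.5582, 0.1555, 0.2204]
tcp_rot: [-0.064, 0.704, 0.063, 0.704]
contact_force: [0.3, -0.3, -1.8]
opening: 0.337
```

```bash
python3 - <<'E'
from h import *
im,M,K=wrist("pics/w2.png"); print(get_state()["eef_pos"].round(4) if hasattr(get_state()["eef_pos"],"round") else get_state()["eef_pos"],get_state()["opening"])
P=np.linalg.inv(M)
th=np.linspace(0,2*np.pi,60)
for rad in(.030,.036):
  for t in th:
    v=(P@[.559+rad*np.cos(t),.237+rad*np.sin(t),.15,1])[:3];r=np.arctan2(np.hypot(*v[:2]),v[2]);u=v[:2]/np.hypot(*v[:2])*r
    cv2.circle(im,(int(K[0,2]+K[0,0]*u[0]),int(K[1,2]+K[1,1]*u[1])),0,(0,0,255),-1)
cv2.imwrite("pics/w2o.png",im)
E
```

```text
[0.5579 0.1567 0.2204] 0.3385681523614791
```

View pics/w2o.png

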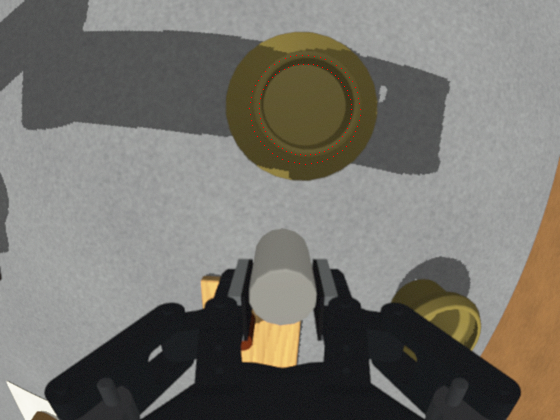

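The predicted rim, in red at (305,103), lies on the jar's neck, and the cylinder is held straight at (283,275). I'm moving over the neck, lowering and releasing.

Request:
servo_tool([
  [[0,0.2,0,0],[0,0.4,0,0],[0,0.6,0,0],[0,0.75,0,0],[0,0.82,0,0]],
])

```text
time: 9.0
eef_pos: [0.5588, 0.2378, 0.2204]
tcp_rot: [-0.064, 0.704, 0.064, 0.704]
contact_force: [-0.6, -0.2, -1.6]
opening: 0.336
```

Request:
servo_tool([
  [[0,0,-0.1,0],[0,0,-0.25,0],[0,0,-0.4,0],[0,0,-0.55,0],[0,0,-0.63,0]],
])

```text
time: 9.5
eef_pos: [0.5575, 0.2362, 0.1541]
tcp_rot: [-0.063, 0.706, 0.063, 0.703]
contact_force: [-0.6, -0.2, -1.7]
opening: 0.341
```

Request:
servo_tool([
  [[0,0,0,0],[0,0,0,0],[0,0,0,0],[0,0,0,0],[0,0,0,0]],
])

```text
time: 10.0
eef_pos: [0.5592, 0.2372, 0.1581]
tcp_rot: [-0.063, 0.704, 0.064, 0.705]
contact_force: [0.7, 0.2, -2.2]
opening: 0.336
```

No contact. Releasing now, then lifting.

Request:
servo_tool([
  [[0,0,0,0],[0,0,0,0],[0,0,0,0],[0,0,0,0],[0,0,0,0]],
], claw=1)

```text
time: 10.5
eef_pos: [0.5589, 0.237, 0.1574]
tcp_rot: [-0.063, 0.704, 0.063, 0.704]
contact_force: [-0.1, -0.4, -0.8]
opening: 1.0
```

Request:
servo_tool([
  [[0,0,0.1,0],[0,0,0.2,0],[0,0,0.4,0],[0,0,0.5,0],[0,0,0.6,0]],
])

```text
time: 11.0
eef_pos: [0.5593, 0.2371, 0.2191]
tcp_rot: [-0.063, 0.704, 0.064, 0.705]
contact_force: [1.1, -0.2, 0.3]
opening: 0.998
```

Request:
servo_tool([
  [[0,-0.2,0,0],[0,-0.4,0,0],[0,-0.6,0,0],[0,-0.8,0,0],[0,-1,0,0]],
])

```text
time: 11.5
eef_pos: [0.5587, 0.1363, 0.2175]
tcp_rot: [-0.063, 0.704, 0.063, 0.704]
contact_force: [-0.1, -0.4, -0.5]
opening: 0.999
```

```bash
python3 - <<'E'
from h import *
im,M,K=wrist("pics/w3.png"); 
t=read_camera("top");cv2.imwrite("pics/top3.png",t)
o=np.hstack([cv2.resize(im[:260,160:430],(390,376)),cv2.resize(t[170:280,100:214],(390,376),interpolation=2)]);cv2.imwrite("pics/o3.png",o)
E
```

```text
(no output)
```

View pics/o3.png

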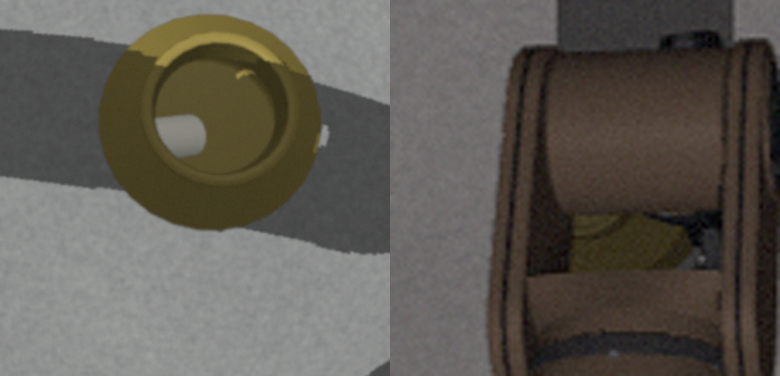

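The left half shows W1 lying in the jar's belly at (180,135) and the jar upright. The right half is blocked by the arm. Now W2 at (0.588,-0.224).

Request:
servo_tool([
  [[0,-0.2,0,0],[0,-0.4,0,0],[0,-0.6,0,0],[0,-0.8,0,0],[0,-1,0,0]],
])

```text
time: 12.1
eef_pos: [0.5588, 0.0371, 0.2175]
tcp_rot: [-0.063, 0.704, 0.064, 0.704]
contact_force: [0.3, 0.0, 0.0]
opening: 1.004
```

Request:
servo_tool([
  [[0.05,-0.2,0,0],[0.1,-0.4,0,0],[0.15,-0.6,0,0],[0.2,-0.8,0,0],[0.29,-1,0,0]],
])

```text
time: 12.6
eef_pos: [0.5881, -0.0631, 0.2175]
tcp_rot: [-0.063, 0.704, 0.064, 0.704]
contact_force: [0.5, -0.0, -0.5]
opening: 0.999
```

Request:
servo_tool([
  [[0,-0.2,0,0],[0,-0.4,0,0],[0,-0.6,0,0],[0,-0.8,0,0],[0,-1,0,0]],
])

```text
time: 13.1
eef_pos: [0.5883, -0.1637, 0.2173]
tcp_rot: [-0.063, 0.704, 0.064, 0.704]
contact_force: [0.4, -0.1, -1.0]
opening: 1.002
```

Request:
servo_tool([
  [[0,-0.2,0,0],[0,-0.4,-0.2,0],[0,-0.61,-0.4,0],[0,-0.61,-0.6,0],[0,-0.61,-0.8,0]],
])

```text
time: 13.6
eef_pos: [0.5881, -0.2252, 0.1365]
tcp_rot: [-0.063, 0.704, 0.063, 0.704]
contact_force: [0.4, 0.9, -0.0]
opening: 1.003
```

```bash
python3 - <<'E'
from h import *
im,M,K=wrist("pics/w4.png"); print(get_state()["eef_pos"])
hs=cv2.cvtColor(im,cv2.COLOR_BGR2HSV)
m=((hs[...,1]<45)&(hs[...,2]>150)).astype(np.uint8)
n,l,st,ce=cv2.connectedComponentsWithStats(m)
for i in range(1,n):
  if st[i,4]>60: print(ce[i].round(),st[i],wray(ce[i],M,K,.065).round(4))
for d in recognise("wrist","white_b"): print(np.round(d["at"],3),d["p"])
E
```

```text
[ 0.58592019 -0.22364412  0.13217137]
[283. 227.] [263 213  42  29 916] [ 0.5892 -0.2255  0.065 ]
[ 13. 354.] [   0  288   37  118 2743] [ 0.2901 -0.4552  0.065 ]
[ 0.551 -0.336  0.047] 0.9
[ 0.592 -0.22   0.066] 0.85
[ 0.705 -0.143  0.047] 0.76
[ 0.668 -0.347  0.04 ] 0.73
```

Request:
servo_tool([
  [[0,0,-0.25,0],[0,0,-0.5,0],[0,0,-0.7,0],[0,0,-0.85,0],[0,0,-0.97,0]],
])

```text
time: 14.2
eef_pos: [0.5883, -0.2241, 0.0401]
tcp_rot: [-0.064, 0.704, 0.063, 0.704]
contact_force: [0.0, 0.4, 0.2]
opening: 1.0
```

Request:
servo_tool([
  [[0,0,0,0],[0,0,0,0],[0,0,0,0],[0,0,0,0],[0,0,0,0]],
])

```text
time: 14.7
eef_pos: [0.5883, -0.2242, 0.0413]
tcp_rot: [-0.064, 0.704, 0.063, 0.705]
contact_force: [-0.5, 0.0, -0.8]
opening: 0.996
```

Request:
servo_tool([
  [[0,0,0,0],[0,0,0,0],[0,0,0,0],[0,0,0,0],[0,0,0,0]],
], claw=-1, force=40)

```text
time: 15.2
eef_pos: [0.5879, -0.224, 0.0405]
tcp_rot: [-0.063, 0.704, 0.063, 0.704]
contact_force: [-0.6, 0.5, 1.2]
opening: 0.335
```

Request:
servo_tool([
  [[0,0,0,0],[0,0,0,0],[0,0,0,0],[0,0,0.1,0],[0,0,0.2,0]],
])

```text
time: 15.7
eef_pos: [0.5873, -0.2237, 0.0601]
tcp_rot: [-0.063, 0.705, 0.064, 0.704]
contact_force: [0.5, -0.1, -1.0]
opening: 0.332
```

Request:
servo_tool([
  [[0,0,0.2,0],[0,0,0.4,0],[0,0,0.6,0],[0,0,0.8,0],[0,0,1,0]],
])

```text
time: 16.2
eef_pos: [0.5878, -0.2239, 0.1619]
tcp_rot: [-0.064, 0.704, 0.063, 0.704]
contact_force: [-0.2, -0.3, -1.9]
opening: 0.333
```

Request:
servo_tool([
  [[0,0.2,0.2,0],[0,0.4,0.4,0],[0,0.6,0.6,0],[0,0.8,0.6,0],[0,1,0.6,0]],
])

```text
time: 16.7
eef_pos: [0.5882, -0.1233, 0.2224]
tcp_rot: [-0.064, 0.703, 0.063, 0.705]
contact_force: [-0.5, 0.3, -2.3]
opening: 0.336
```

Request:
servo_tool([
  [[0,0.2,0,0],[0,0.4,0,0],[0,0.6,0,0],[0,0.8,0,0],[0,1,0,0]],
])

```text
time: 17.2
eef_pos: [0.5877, -0.0231, 0.221]
tcp_rot: [-0.063, 0.704, 0.063, 0.705]
contact_force: [1.3, -0.3, -2.4]
opening: 0.336
```

Request:
servo_tool([
  [[-0.05,0.2,0,0],[-0.1,0.4,0,0],[-0.15,0.6,0,0],[-0.2,0.8,0,0],[-0.29,1,0,0]],
])

```text
time: 17.7
eef_pos: [0.5587, 0.0768, 0.2211]
tcp_rot: [-0.063, 0.704, 0.063, 0.705]
contact_force: [1.2, -0.1, -2.3]
opening: 0.334
```

Request:
servo_tool([
  [[0,0.2,0,0],[0,0.4,0,0],[0,0.6,0,0],[0,0.75,0,0],[0,0.81,0,0]],
])

```text
time: 18.2
eef_pos: [0.5587, 0.1582, 0.2208]
tcp_rot: [-0.064, 0.704, 0.064, 0.704]
contact_force: [0.4, -0.4, -1.6]
opening: 0.337
```

```bash
python3 - <<'E'
from h import *
im,M,K=wrist("pics/w5.png"); s=get_state();print(s["eef_pos"],s["opening"])
P=np.linalg.inv(M)
for rad in(.030,.036):
  for t in np.linspace(0,2*np.pi,60):
    v=(P@[.559+rad*np.cos(t),.237+rad*np.sin(t),.15,1])[:3];r=np.arctan2(np.hypot(*v[:2]),v[2]);u=v[:2]/np.hypot(*v[:2])*r
    cv2.circle(im,(int(K[0,2]+K[0,0]*u[0]),int(K[1,2]+K[1,1]*u[1])),0,(0,0,255),-1)
cv2.imwrite("pics/w5o.png",im)
E
```

```text
[0.55868382 0.15839427 0.22065223] 0.3389418127699594
```

View pics/w5o.png

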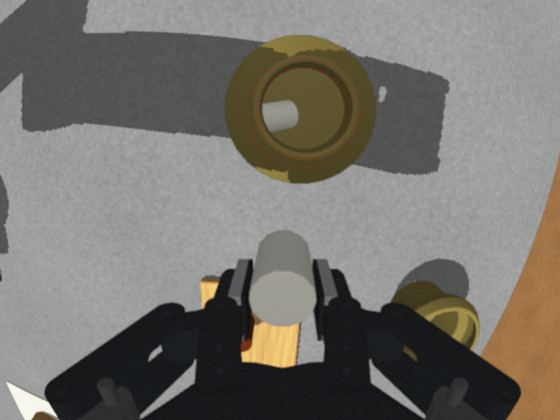

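The jar hasn't moved: the rim overlay still matches at (305,106), with W1 inside at (280,115) and W2 held straight at (283,278).

Request:
servo_tool([
  [[0,0.2,0,0],[0,0.4,0,0],[0,0.6,0,0],[0,0.73,0,0],[0,0.79,0,0]],
])

```text
time: 18.75
eef_pos: [0.5589, 0.2365, 0.2203]
tcp_rot: [-0.064, 0.704, 0.064, 0.704]
contact_force: [-0.3, -0.7, -0.7]
opening: 0.334
```

Request:
servo_tool([
  [[0,0,-0.1,0],[0,0,-0.25,0],[0,0,-0.4,0],[0,0,-0.55,0],[0,0,-0.63,0]],
])

```text
time: 19.25
eef_pos: [0.5574, 0.2352, 0.154]
tcp_rot: [-0.063, 0.706, 0.063, 0.703]
contact_force: [-0.8, -1.1, -1.4]
opening: 0.334
```

Request:
servo_tool([
  [[0,0,0,0],[0,0,0,0],[0,0,0,0],[0,0,0,0],[0,0,0,0]],
])

```text
time: 19.75
eef_pos: [0.5592, 0.2362, 0.1581]
tcp_rot: [-0.063, 0.704, 0.064, 0.705]
contact_force: [0.2, -0.5, -1.7]
opening: 0.33
```

Request:
servo_tool([
  [[0,0,0,0],[0,0,0,0],[0,0,0,0],[0,0,0,0],[0,0,0,0]],
], claw=1)

```text
time: 20.25
eef_pos: [0.5589, 0.236, 0.1574]
tcp_rot: [-0.063, 0.704, 0.063, 0.704]
contact_force: [-0.0, 0.8, -0.1]
opening: 1.001
```

Request:
servo_tool([
  [[0,0,0.1,0],[0,0,0.2,0],[0,0,0.4,0],[0,0,0.5,0],[0,0,0.6,0]],
])

```text
time: 20.75
eef_pos: [0.5593, 0.2361, 0.2191]
tcp_rot: [-0.063, 0.704, 0.064, 0.705]
contact_force: [-0.2, -0.2, 0.8]
opening: 0.999
```

Request:
servo_tool([
  [[0,-0.2,0,0],[0,-0.4,0,0],[0,-0.6,0,0],[0,-0.7,0,0],[0,-0.8,0,0]],
])

```text
time: 21.25
eef_pos: [0.5588, 0.1555, 0.2175]
tcp_rot: [-0.063, 0.704, 0.063, 0.704]
contact_force: [0.4, 0.6, -0.6]
opening: 0.999
```

```bash
python3 - <<'E'
from h import *
im,M,K=wrist("pics/w6.png"); s=read_camera("scene")
o=np.hstack([cv2.resize(im[:260,160:430],(390,376)),cv2.resize(s[130:330,270:477],(390,376),interpolation=2)]);cv2.imwrite("pics/o6.png",o)
E
```

```text
(no output)
```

View pics/o6.png

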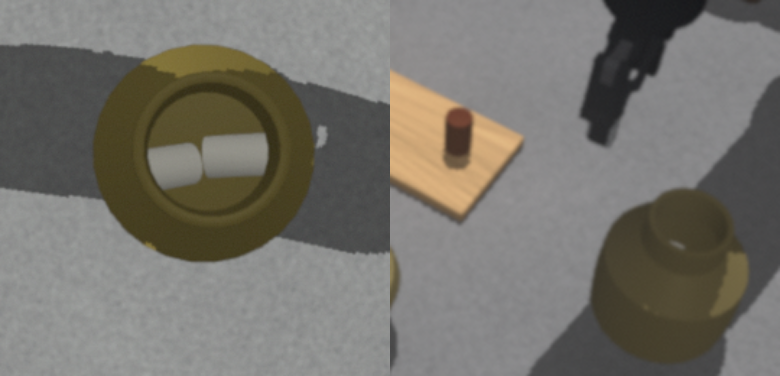

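Both white cylinders lie inside the jar at (175,165) and (235,155). The jar is upright, brown is in place at (458,135), and the gripper is clear. I'll wait a moment, check they are at rest, and hand in.

Request:
servo_tool([
  [[0,0,0.1,0],[0,0,0.1,0],[0,0,0.1,0],[0,0,0.1,0],[0,0,0.1,0]],
])

```text
time: 21.85
eef_pos: [0.5587, 0.1563, 0.2271]
tcp_rot: [-0.064, 0.704, 0.064, 0.704]
contact_force: [0.0, -0.1, 0.2]
opening: 0.995
```

Request:
servo_tool([
  [[0,0,0,0],[0,0,0,0],[0,0,0,0],[0,0,0,0],[0,0,0,0]],
])

```text
time: 22.35
eef_pos: [0.5588, 0.156, 0.2273]
tcp_rot: [-0.063, 0.704, 0.063, 0.704]
contact_force: [-1.0, -0.3, 0.4]
opening: 1.0
```

```bash
python3 - <<'E'
from h import *
c=[]
for i in range(8):
  im,M,K=wrist("pics/w7.png")
  g=im.copy(); hs=cv2.cvtColor(g,cv2.COLOR_BGR2HSV)[40:200,230:380]
  m=(hs[...,1]<40)&(hs[...,2]>90)
  m[:45]=m[-45:]=0; m[:,:30]=0; m[:,-30:]=0
  c.append(np.r_[np.argwhere(m).mean(0),m.sum()])
print(np.round(c,1)[[0,3,7]])
p=[d for d in recognise("scene","brown")][:1];print(p)
if np.ptp(np.array(c)[:,:2],axis=0).max()<0.6: print("signing",sign_off())
E
```

```text
[[  70.4   73.5 2069. ]
 [  70.4   73.5 2072. ]
 [  70.4   73.6 2072. ]]
[{'at': [0.5474, -0.0219, 0.0546], 'p': 0.69}]
the job is handed in; nothing more can be done
signing None
```

Both white cylinders are in the olive jar. I dropped them through the neck one at a time, taking the one next to the brown first, and handed the job in at about 23 s on the robot's clock.

- **Cylinders:** the last wrist picture showed both lying on the jar's floor. Eight wrist frames over about 0.4 s showed no movement.
- **Jar:** it stood upright in the last scene picture. Its rim still matched the predicted position just before the second drop; I did not re-measure it afterwards.
- **Brown cylinder:** the last network reading put it within about 5 mm of its first reading, which is within the network's error.
- **Gripper:** it was open, empty and well clear of the jar.

No check failed. The only obstructed view was the top picture after the first drop, where the arm hid the jar, so I used the wrist camera instead.

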